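Arm the roll-test ramp: ball up the gutter, catch locked behind it

ROBOT

A 6-joint arm with a two-finger parallel gripper is mounted at the origin on a cart in front of the work surface, level with it; the furniture and walls round the work are solid. World frame = base frame: x ahead of the robot, y to its left, z up, the work surface at z = 0. Lengths are in m, angles in rad, forces in N, time in s.
With the tool pointing down it reaches from about 0.275 to 0.725 m from the base axis. Payload 5.6 kg.
Tool frame: the origin (TCP) lies on the centre line of the jaws, within the pads' length; the fingertips stand 14 mm ahead of it and the grasp point (between the pads) lies 5 mm behind it; z points along the fingers, y is the direction in which the jaws open and shut (so a half turn about z gives the same grasp; the last joint's range is limited). The gripper opens to 85 mm and grips with 20 to 120 N. Pads are 22 mm wide; open, the fingers measure 114 mm over their backs; the gripper's body (76 mm by 85 mm) begins 54 mm behind the grasp point. The pads swing forward as they close: fully open they stand 13 mm farther back than shut.
Start: joints at [-0.978, 0.255, 0.108, 0, -1.424, -0.285], TCP at [0.167, -0.524, 0.245] pointing down, gripper open.
Joint ranges: [-2.95, 2.95], [-1.21, 1.97], [-1.09, 1.5], [-2.87, 1.71], [-2.94, -0.07], [-3.05, 3.05]. Speed limits (rad/s): [2.57, 2.57, 3.14, 3.14, 3.14, 3.14].

INTERFACE

Orientations are given as [roll, pitch, yaw] about the fixed x, y, z axes, in that order (R = Rz(yaw) Ry(pitch) Rx(roll)).
In Python, from cell import arm, optics, job, nets gives the robot as it stands.
- The arm moves only by the shell command python3 -m crank 'ROWS' [FORCE]. ROWS is JSON, one flat list of numbers, 7 for each row, row after row: the shift along the tool's x, y, z in cm, then the turn, a rotation vector about the tool's x, y, z in degrees, then the finger opening in cm, from 0 to 8.54. In form: [tx, ty, tz, rx, ry, rz, hand, tx, ty, tz, rx, ry, rz, hand, ...]. A call has 1 to 5 rows; each row is the pose to reach, as a shift and turn from the pose commanded when the call began, along the tool's axes at that moment; what a row does not reach only later rows make up. A row lasts 1/10 s, in which the tool goes at most 50 mm and 8.59 degrees, less where a joint would pass 70% of its speed; a pose out of reach is approached as far as the arm can. A call with a gripper value outside its range is refused whole. The fingers move at their own pace and stop on an object; FORCE is the grip in N (left out, the last holds). Time passes only in rows, so rows that repeat a pose let the fingers close. It gives the time, the measured TCP pose, the force and the opening at its end, in the units of the state.
- arm.state(): the state, without advancing time (a new reading comes with each control period).
- optics.camera(name): name is "side" or "top" or "wrist"; returns the picture (384x512x3 uint8, red, green, blue); there is no depth.
- optics.calibration(name): a dict with "fx", "fy", "cx", "cy" (pixels), "k1" (the pictures are not rectified: a ray, as slopes to the right and down, at radius r is drawn at 1 + k1 r^2 times it, then the intrinsics apply), "world_to_cam" (4x4, takes a point from world to camera coordinates); the wrist camera has in their place "hand_eye" (4x4, takes a point from camera to tool coordinates, whose origin is the TCP and whose axes are the flange's). Camera axes: x right, y down, z forward; pixel columns grow to the right and rows downward; lengths in m; the calibration is good to about 2 mm. A picture is of the moment at which its call begins: read the wrist's pose just before it. calibration takes no time and is no camera call.
- job.close_job(): hands the job in, once; it reports no verdict.
Trained networks look in the newest picture that a camera, given by its name, has taken for a name from the list of things; names that differ only in an ending like _2 or _b are one class to them, and where a whole thing is asked for, a point or a joint stands for the part that bears it (a point fixed in the world has none). Each returns a list of dicts, best first, with "confidence" (0 to 1); they miss things now and then, are a little off and sometimes report something else, mostly with a low value. They report only what shows in the picture. A call takes as long as a camera call. They do not tell look-alikes from the thing itself.
- nets.find_in(camera, label): "xy" ([column, row] in pixels, amid what is visible of it).
- nets.trace(camera, label): "region" (384x512 bool, what is visible of it) and "xy" ([column, row] in pixels, amid what is visible of it).
- nets.tip_of(camera, label): "xy" ([column, row] in pixels: a listed point, or the origin of a listed thing).
The state is a dict: "t": time; "q": joint angles; "joint_vel": joint speeds; "tau": joint torques, N m; "tcp_pos": TCP position; "eef_rot": TCP orientation; "force": force on the tool from outside, world axes, zero at the start; "ft_torque": the same for the moment, N m; "grip_width": opening from 0.0 (shut) to 1.0 (fully open).
Only numpy, scipy, OpenCV 4.12 (cv2) and the standard library are available. Lean on these libraries where they do the work, as an engineer would, in place of code of your own. Each camera call takes 0.05 s, during which the arm holds its last target.

TASK

The white grinding ball has run back into the dip at the foot of the sloping roll-test gutter. Push it with the fingertips up the gutter and over the brass spring catch to the black rubber stop at the top, so that the catch springs up behind it and it cannot roll back; then push the red lock bolt beside it towards the gutter as far as it goes, so that it blocks the catch's lever. Only push, and gently: do not squeeze the ball or lift it out of the gutter, and leave the timer, the jar and the hex key where they stand.

Things in the scene. Friction and masses are not known exactly. Their poses are not given: they have to be found in the camera images.
- track: Stand of the roll-test ramp: grey base plate 350 x 175 mm on four levelling feet, top 19 mm above the worktop, fixed and immovable. Origin: on the worktop under the gutter's middle line, half way along the plate. x points horizontally the way the gutter rises, y to the left of that (the side of the lever and the lock bolt; the plate reaches 105 mm there), z up.
- gutter: Dark steel V gutter (90 degrees), rising at 8 degrees. Origin: bottom line of the V at the dip; x up the slope, y level to the left, z square to the slope. The walls are as high over the bottom line as they are far from the middle, up to 26 mm. Run: x = 0 to 247 mm. Behind the dip it rises the other way at 5 degrees for 95 mm to a rubber plate 40 mm high.
- ball: White ceramic grinding ball, 50 mm across, 0.25 kg, slippery, rolls freely; starts at rest in the dip. Origin: its centre (axes turn with it). In the gutter's frame its centre keeps y = 0, z = 35 mm; x = 4 mm in the dip, 195 when it leans on the catch, 206 when it touches the stop. Pushing it takes 1 to 3 N, against the rigid stop more.
- nest (a point): Where the ball's centre belongs at the top: midway between leaning on the catch and touching the stop, 5.5 mm from either.
- stop_pad (a point): Middle of the face of the rigid rubber end stop, 16 mm across, that the ball meets at the level of its centre (x = 231, z = 35 mm in the gutter's frame); its aluminium block is 32 mm wide, top 47 mm over the bottom line.
- catch (a joint): One-way brass flap in the gutter's bottom, black lever on its shaft 50 mm left of the middle. 0 = up, by a light spring (1 N at the tip); limit 0.7 rad. The ball pushed uphill presses it down (about 0.5 rad); it springs up behind the ball only once the ball's centre has passed about x = 198 mm, so push on to the stop. A finger standing low over it keeps it down; the ball rolling back cannot.
- catch_tip (a point): Top of the brass flap, in the middle of the gutter; when up, at x = 175 mm, 19 mm over the bottom line.
- lock (a joint): Red lock bolt on the left of the gutter, sliding level, square to the gutter (its -y). 0 = open (outer end), 0.022 m = locked (nearest the gutter, its nose on the uphill side of the catch's lever). Starts at 0 to 0.003. Friction 1.5 N; stays where it is left. When locked the catch cannot be pressed down, so the ball must be past it before.
- lock_fin (a point): Centre of the bolt's upright fin (18 mm along the gutter, 10 along the bolt, 20 high) on the bolt's body (34 mm long, 16 wide, 12 high), whose top is 10 mm below this point; moves with the bolt. In the gutter's frame x = 178, z = 16 mm, y = 91 open, 69 locked. Outside the fin (away from the gutter) the space is free above the bolt's body.
- timer: White bench timer, 24 x 66 x 62 mm, standing behind the ramp; bystander. Origin under its centre.
- seed_jar: Clear sample jar with white lid, 44 mm across, 60 mm high, behind the ramp; bystander. Origin under its centre.
- hex_key: Black hex key, 33 x 88 x 5 mm, lying in front of the ramp; bystander. Origin under its middle.
There are look-alikes about, which are no part of the job. What is shaped like the ball but orange or purple is not meant.

How it is judged:
By the outcome, as a careful person would: the job done as asked, in the order asked, and still so for the second after the job is handed in, with the robot touching nothing.
It also fails if it takes over 51 s, if anything falls off the work surface, if the arm or the gripper's body presses on something with over 40 N, if the wrist force passes 120 N, or if a joint passes its speed limit or range.

## Working session

There is one attempt and no reset: what is moved stays moved. The work goes in short steps, Python scripts to look and compute and a shell command to move; the robot and the scene stay as the last step left them, time stands still between calls to the robot, and variables do not carry over. Pictures are saved under pics/ and viewed, and the job is handed in when it is done.

```bash
ls; mkdir -p pics
python3 - <<'E'
from cell import arm, optics, job, nets
import cv2,numpy as np
print(arm.state())
for c in ["side","top","wrist"]:
    im=optics.camera(c); cv2.imwrite(f"pics/a_{c}.png",im[:,:,::-1]); print(c,optics.calibration(c))
E
```

```text
pics
{'t': 0.0, 'q': array([-9.78418148e-01,  2.55730653e-01,  1.07005284e-01, -4.75181254e-04,
       -1.42390221e+00, -2.84611140e-01]), 'joint_vel': array([-0.00064071, -0.00161143, -0.00041953, -0.0021376 ,  0.00107827,
       -0.00122479]), 'tau': array([-2.36031447e-03, -3.86633492e+01,  2.37935472e+01,  5.36542162e+00,
       -6.11615251e-03,  2.47843235e-05]), 'tcp_pos': array([ 0.16653138, -0.52368743,  0.24440462]), 'eef_rot': array([ 3.13970311e+00, -6.31596658e-05, -2.83389554e+00]), 'force': array([-0.48207427,  0.74215975,  0.25167763]), 'ft_torque': array([-0.04107352, -0.03885794,  0.01642657]), 'grip_width': 1.0042542786492774}
side {'fx': 371.7259596450932, 'fy': 371.7259596450932, 'cx': 258.44618914934614, 'cy': 188.1413792339328, 'k1': -0.10550370774505248, 'world_to_cam': array([[ 0.9706823 , -0.23993517, -0.0143868 , -0.54152761],
       [-0.11718334, -0.4201199 , -0.89987073,  0.11137662],
       [ 0.20986645,  0.87517449, -0.43591936,  0.83010974],
       [ 0.        ,  0.        ,  0.        ,  1.        ]])}
top {'fx': 496.6903429935426, 'fy': 496.6903429935
[... 230 characters left out ...]
717042e-01,
         5.68409600e-01],
       [ 1.38660919e-01,  4.01912616e-03, -9.90331761e-01,
         1.12221110e+00],
       [ 0.00000000e+00,  0.00000000e+00,  0.00000000e+00,
         1.00000000e+00]])}
wrist {'fx': 313.9793595164863, 'fy': 313.9793595164863, 'cx': 253.98549952898432, 'cy': 188.62447932300864, 'k1': -0.06612421892959847, 'hand_eye': array([[ 4.28006628e-04, -9.61726252e-01, -2.74011739e-01,
         6.92093599e-02],
       [ 9.99999785e-01,  2.75321103e-04,  5.95678872e-04,
         1.01106351e-03],
       [-4.97438794e-04, -2.74011935e-01,  9.61726163e-01,
        -1.28047341e-01],
       [ 0.00000000e+00,  0.00000000e+00,  0.00000000e+00,
         1.00000000e+00]])}
```

View pics/a_side.png

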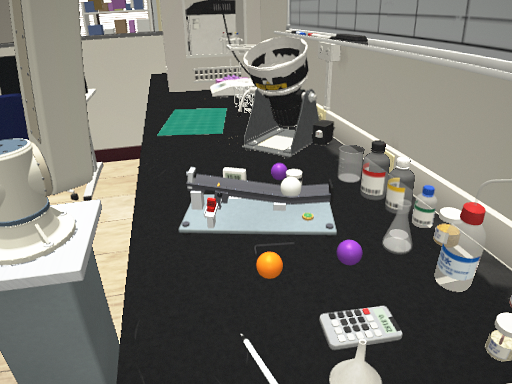

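View pics/a_top.png

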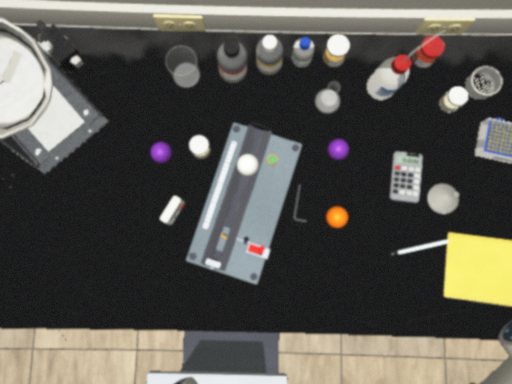

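View pics/a_wrist.png

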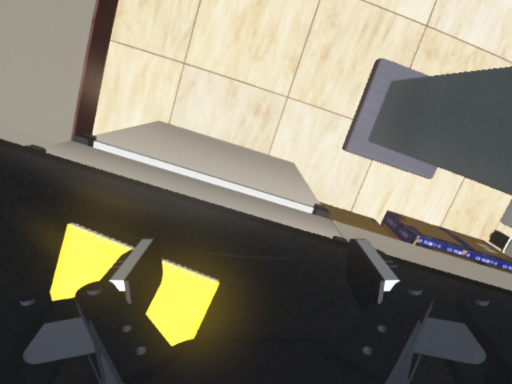

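```bash
cat > h.py <<'E'
import numpy as np,cv2
from cell import arm, optics, job, nets
from scipy.spatial.transform import Rotation as R
from scipy.optimize import least_squares
def T_wc(cam,st=None):
    c=optics.calibration(cam)
    if cam!="wrist": return c,np.array(c["world_to_cam"])
    T=np.eye(4);T[:3,:3]=R.from_euler('xyz',st["eef_rot"]).as_matrix();T[:3,3]=st["tcp_pos"]
    return c,np.linalg.inv(T@np.array(c["hand_eye"]))
def proj(P,cam,st=None):
    c,T=T_wc(cam,st);P=np.atleast_2d(P);p=P@T[:3,:3].T+T[:3,3]
    s=p[:,:2]/p[:,2:];r2=(s**2).sum(1,keepdims=True);s=s*(1+c["k1"]*r2)
    return s*[c["fx"],c["fy"]]+[c["cx"],c["cy"]]
def gpts(p,G):  # p=[x,y,z,yaw]; gutter-frame points (m) -> world
    M=(R.from_euler('z',p[3])*R.from_euler('y',-np.radians(8))).as_matrix()
    return np.atleast_2d(G)@M.T+np.array(p[:3])
E
python3 - <<'E'
from h import *
for c in ["side","top"]:
    optics.camera(c)
    for l in ["ball","catch_tip","stop_pad","lock_fin","nest","gutter","track"]:
        print(c,l,[(np.round(d["xy"],1).tolist(),round(d["confidence"],2)) for d in nets.tip_of(c,l)[:5]])
for c in ["side","top"]:
    im=optics.camera(c)[:,:,::-1]
    k=im[150:250,165:350] if c=="side" else im[115:290,140:365]
    s=4 if c=="side" else 3
    cv2.imwrite(f"pics/b_{c}.png",cv2.resize(k,None,fx=s,fy=s,interpolation=cv2.INTER_CUBIC))
E
```

```text
side ball [([264.2, 266.8], 0.87), ([289.2, 191.7], 0.65), ([281.4, 171.6], 0.64), ([346.3, 251.7], 0.61)]
side catch_tip [([217.9, 181.7], 0.41)]
side stop_pad [([199.3, 172.8], 0.7), ([258.6, 214.8], 0.43)]
side lock_fin [([208.9, 201.5], 0.61)]
side nest [([207.4, 176.9], 0.58), ([284.7, 196.4], 0.25)]
side gutter [([289.1, 201.4], 0.78)]
side track [([260.2, 214.2], 0.98), ([218.8, 183.8], 0.18)]
top ball [([162.4, 150.4], 0.7), ([337.8, 148.7], 0.67), ([246.3, 163.0], 0.6), ([338.0, 216.1], 0.59)]
top catch_tip [([221.9, 238.4], 0.6)]
top stop_pad [([213.9, 257.9], 0.71)]
top lock_fin [([257.1, 251.6], 0.51)]
top nest [([220.1, 248.2], 0.8)]
top gutter [([247.8, 168.1], 0.72)]
top track [([237.4, 200.0], 0.56)]
```

View pics/b_side.png

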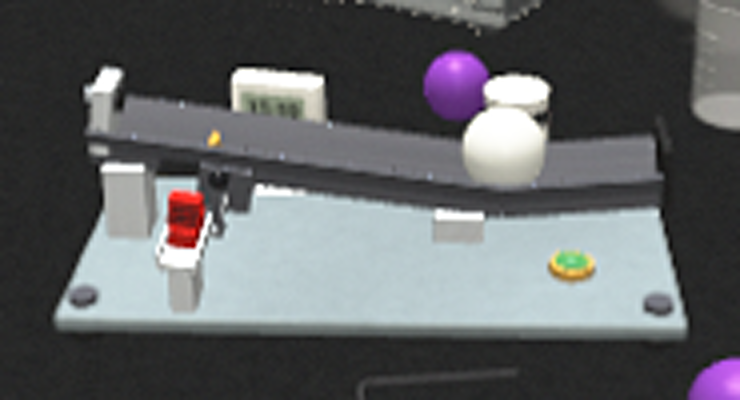

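View pics/b_top.png

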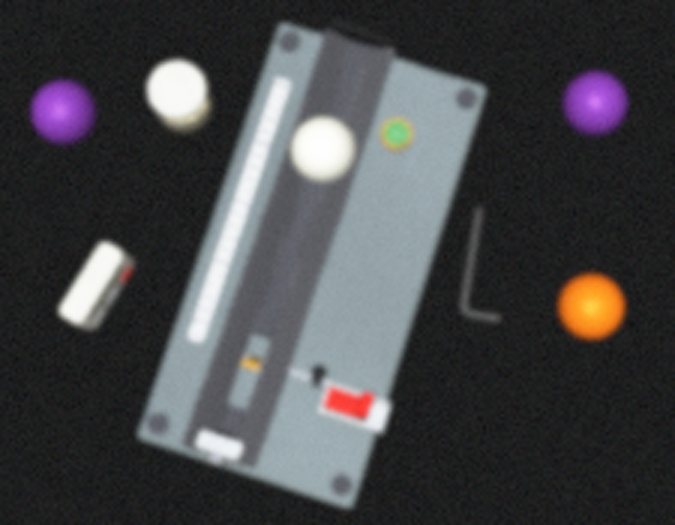

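Run:
```python
from h import *
G={"ball":[.004,0,.035],"catch_tip":[.175,0,.019],"stop_pad":[.231,0,.035],"lock_fin":[.178,.0895,.016],"nest":[.2005,0,.035],"gutter":[0,0,0]}
O={"side":{"ball":[289.2+1,191.7-3],"catch_tip":[217.9,181.7],"stop_pad":[199.3,172.8],"lock_fin":[208.9,201.5],"nest":[207.4,176.9],"gutter":[289.1,201.4]},
"top":{"ball":[246.3,163],"catch_tip":[221.9,238.4],"stop_pad":[213.9,257.9],"lock_fin":[257.1,251.6],"nest":[220.1,248.2],"gutter":[247.8,168.1]}}
def f(p,flat=True):
    r=[]
    for c in O:
        for l in O[c]: r.append((proj(gpts(p,G[l]),c)[0]-O[c][l]))
    return np.ravel(r) if flat else r
s=least_squares(f,[.6,-.1,.03,2.9],loss='soft_l1')
print(s.x.round(4)); 
i=0
for c in O:
    for l in O[c]: print(c,l,f(s.x,False)[i].round(1),gpts(s.x,G[l])[0].round(4));i+=1
```

```text
[ 0.6198 -0.0586  0.0364  2.8279]
side ball [-0.4 -1. ] [ 0.6206 -0.0588  0.0717]
side catch_tip [-0.2  1.7] [ 0.4574 -0.0059  0.0796]
side stop_pad [-4.3  1.2] [0.4068 0.0105 0.1032]
side lock_fin [0.4 0.4] [ 0.4266 -0.09    0.0771]
side nest [ 0.2 -1.1] [0.4355 0.0012 0.099 ]
side gutter [-0.  -0.5] [ 0.6198 -0.0586  0.0364]
top ball [1.4 2.1] [ 0.6206 -0.0588  0.0717]
top catch_tip [ 0.1 -2.5] [ 0.4574 -0.0059  0.0796]
top stop_pad [-0.9  0.9] [0.4068 0.0105 0.1032]
top lock_fin [ 2.4 -0.8] [ 0.4266 -0.09    0.0771]
top nest [-2.2 -2.7] [0.4355 0.0012 0.099 ]
top gutter [-0.1  0.1] [ 0.6198 -0.0586  0.0364]
```

The candidates in the top view are the white ball at (247,164), purple balls at (162,150) and (338,149), an orange ball at (338,216), and the jar's white lid at (200,147). The crops show the white ball in the dip of the gutter (side view 291,187), so that is the one I want. The brass flap is at (223,236), the stop at (213,262) and the red fin at (257,251).

Next I'll move above the gutter, closing the fingers on the way.

```bash
cat >> h.py <<'E'
def rel(pos,yaw_deg,st=None):
    st=st or arm.state()
    R0=R.from_euler('xyz',st["eef_rot"]);Rt=R.from_euler('xyz',[np.pi,0,np.radians(yaw_deg)])
    return (R0.inv().apply(np.array(pos)-st["tcp_pos"])*100).round(2),np.degrees((R0.inv()*Rt).as_rotvec()).round(2)
E
python3 -c "
from h import *
print(rel([.505,-.02,.25],-108))"
```

```text
(array([-47.52,  37.8 ,  -0.47]), array([  0.  ,  -0.  , -54.37]))
```

```bash
python3 -m crank '[-2,1.6,0,0,0,-2,0, -5,4,0,0,0,-6,0, -8.8,7,0,0,0,-10,0, -12.6,10,0,0,0,-14,0, -16.4,13,0,0,0,-18,0]' 20; python3 -c "
from h import *
print(rel([.505,-.02,.25],-108))"
```

```text
t: 1.55
tcp_pos: [0.2841, -0.3491, 0.2454]
eef_rot: [-3.141, 0.0, -2.517]
force: [1.4, -0.8, 0.3]
grip_width: 0.141
(array([-37.15,  13.79,  -0.46]), array([-3.000e-02, -0.000e+00, -3.623e+01]))
```

```bash
python3 -m crank '[-4.5,1.7,0,0,0,-4,0, -9,3.4,0,0,0,-8,0, -13.5,5,0,0,0,-12.5,0, -18,6.7,0,0,0,-17,0, -22,8.2,0,0,0,-21,0]'; python3 -c "
from h import *
print(rel([.505,-.02,.25],-108))"
```

```text
t: 2.05
tcp_pos: [0.4155, -0.1537, 0.2456]
eef_rot: [-3.141, 0.0, -2.149]
force: [0.9, -0.8, -0.8]
grip_width: -0.001
(array([-16.09,  -0.19,  -0.43]), array([ -0.05,   0.02, -15.14]))
```

```bash
echo
python3 -m crank '[-4.5,0,0,0,0,-4,0, -9,0,0,0,0,-8,0, -12.5,0,0,0,0,-12,0, -15.5,0,0,0,0,-15,0, -15.5,0,0,0,0,-15,0]'
python3 - <<'E'
from h import *
st=arm.state(); print(st["tcp_pos"],st["eef_rot"],st["force"]);im=optics.camera("wrist"); np.savez("v1.npz",im=im,pos=st["tcp_pos"],rot=st["eef_rot"])
for l in ["ball","catch_tip","stop_pad","lock_fin","nest","gutter"]:
    print(l,[(np.round(d["xy"],1).tolist(),round(d["confidence"],2)) for d in nets.tip_of("wrist",l)[:4]])
cv2.imwrite("pics/c_w1.png",cv2.resize(im[:,:,::-1],None,fx=1.5,fy=1.5))
im=optics.camera("side"); cv2.imwrite("pics/c_s1.png",cv2.resize(im[60:260,140:380,::-1],None,fx=3,fy=3))
E
```

```text
t: 2.55
tcp_pos: [0.5012, -0.0236, 0.2445]
eef_rot: [3.141, 0.0, -1.887]
force: [-0.4, 0.3, -0.3]
grip_width: 0.001
[ 0.50121384 -0.02364031  0.24454216] [ 3.14085442e+00  2.26296304e-05 -1.88684625e+00] [-0.42003333  0.33090126 -0.32509778]
ball [([124.7, 176.9], 0.59)]
catch_tip [([297.3, 173.8], 0.81)]
stop_pad [([364.1, 180.6], 0.56)]
lock_fin [([303.4, 78.0], 0.7)]
nest [([327.1, 178.6], 0.73)]
gutter [([138.8, 169.9], 0.65), ([124.4, 175.6], 0.57)]
```

View pics/c_w1.png

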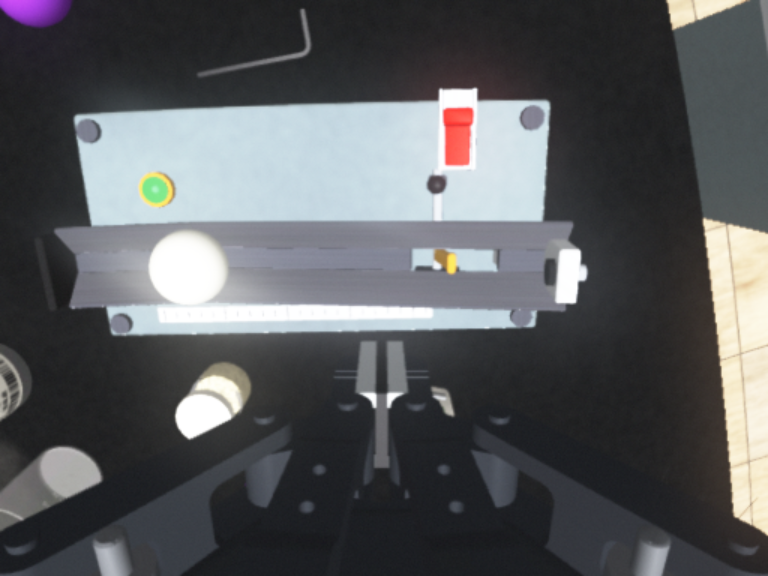

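View pics/c_s1.png

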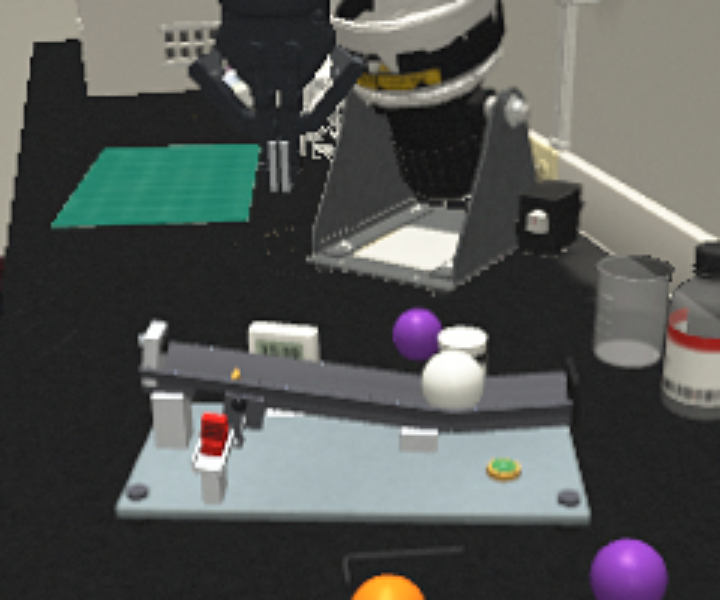

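```bash
cat > fit.py <<'E'
from h import *
G={"ball":[.004,0,.035],"catch_tip":[.175,0,.019],"stop_pad":[.231,0,.035],"lock_fin":[.178,.0895,.016],"nest":[.2005,0,.035],"gutter":[0,0,0]}
v=np.load("v1.npz");W=dict(tcp_pos=v["pos"],eef_rot=v["rot"])
O={"side":{"ball":[291.2,187.2],"catch_tip":[217.9,183.5],"stop_pad":[199.3,172.8],"lock_fin":[208.9,201.5],"nest":[207.4,176.9],"gutter":[289.1,201.4]},
"top":{"ball":[247.7,164],"catch_tip":[222.8,237.4],"stop_pad":[213.9,257.9],"lock_fin":[257.1,251.6],"nest":[220.1,248.2],"gutter":[247.8,168.1]},
"wrist":{"ball":[125.3,178],"catch_tip":[299.3,174.2],"stop_pad":[364.1,180.6],"lock_fin":[304,78],"nest":[327.1,178.6],"gutter":[138.8,169.9]}}
wt={"side":.7,"top":1,"wrist":1}
def f(p,flat=True):
    r=[]
    for c in O:
        for l in O[c]: r.append((proj(gpts(p,G[l]),c,W)[0]-O[c][l])*(wt[c] if flat else 1)*(.3 if flat and l in("nest","gutter") else 1))
    return np.ravel(r) if flat else r
s=least_squares(f,[.6,-.1,.03,2.9],loss='soft_l1')
print(s.x.round(4)); p=s.x; r=f(p,False)
i=0
for c in O:
    for l in O[c]: print(c,l,r[i].round(1),gpts(p,G[l])[0].round(4));i+=1
np.save("p.npy",p)
tip=v["pos"]-[0,0,.014]
print("tip",proj(tip,"side"),proj(tip,"wrist",W))
E
python3 fit.py
python3 - <<'E'
from h import *
p=np.load("p.npy");v=np.load("v1.npz");W=dict(tcp_pos=v["pos"],eef_rot=v["rot"]);im=v["im"][:,:,::-1].copy()
im=cv2.resize(im,None,fx=1.5,fy=1.5)
x=np.linspace(0,.247,10)
for y,z,c in[(0,0,(0,255,255)),(.026,.026,(0,255,0)),(-.026,.026,(0,255,0))]:
    for q in proj(gpts(p,np.c_[x,0*x+y,0*x+z]),"wrist",W): cv2.circle(im,tuple(int(a*1.5) for a in q),2,c,-1)
for g in[[.004,0,.035],[.175,0,.019],[.231,0,.035],[.178,.091,.016],[.247,.016,.047],[.247,-.016,.047]]:
    q=proj(gpts(p,g),"wrist",W)[0];cv2.drawMarker(im,tuple(int(a*1.5) for a in q),(255,0,255),0,9)
cv2.imwrite("pics/d.png",im)
E
```

```text
[ 0.6227 -0.0575  0.0376  2.8476]
side ball [-0.4 -0.3] [ 0.6235 -0.0578  0.0728]
side catch_tip [ 0.7 -0.3] [ 0.4593 -0.0081  0.0808]
side stop_pad [-3.6  1.2] [0.4084 0.0074 0.1044]
side lock_fin [2.1 0.3] [ 0.4302 -0.0927  0.0782]
side nest [ 1.1 -1.2] [ 0.4373 -0.0014  0.1002]
side gutter [ 1.  -1.3] [ 0.6227 -0.0575  0.0376]
top ball [-0.5 -0.3] [ 0.6235 -0.0578  0.0728]
top catch_tip [ 0.2 -2.3] [ 0.4593 -0.0081  0.0808]
top stop_pad [0.5 0.2] [0.4084 0.0074 0.1044]
top lock_fin [ 3.7 -2.4] [ 0.4302 -0.0927  0.0782]
top nest [-1.  -3.5] [ 0.4373 -0.0014  0.1002]
top gutter [-0.5 -1.2] [ 0.6227 -0.0575  0.0376]
wrist ball [ 0.4 -0.5] [ 0.6235 -0.0578  0.0728]
wrist catch_tip [0.7 1.4] [ 0.4593 -0.0081  0.0808]
wrist stop_pad [-0.7  0. ] [0.4084 0.0074 0.1044]
wrist lock_fin [ 0.9 -0.4] [ 0.4302 -0.0927  0.0782]
wrist nest [1.5 1.5] [ 0.4373 -0.0014  0.1002]
wrist gutter [ 0.2 -0.1] [ 0.6227 -0.0575  0.0376]
tip [[234.49565031 122.23719096]] [[253.05134835 242.85837355]]
```

View pics/d.png

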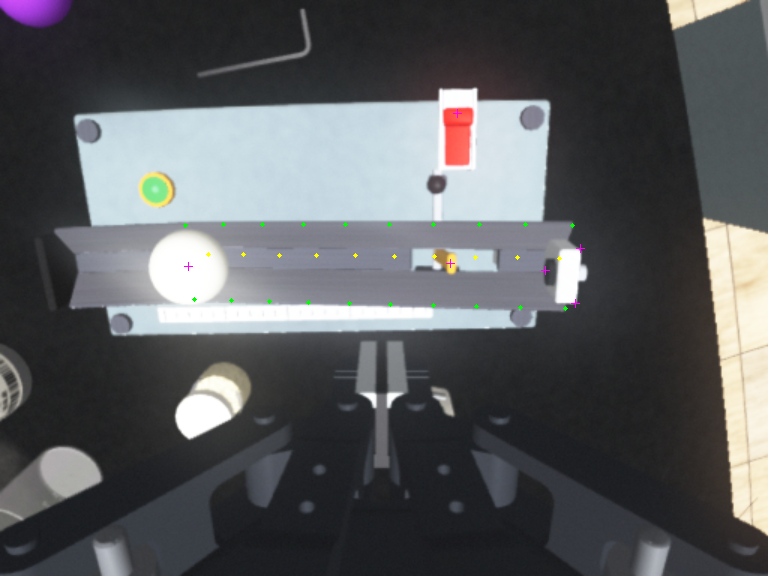

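```bash
python3 -c "
from h import *
p=np.load('p.npy');d=np.array([np.cos(p[3]),np.sin(p[3]),0])
b=gpts(p,[.004,0,.035])[0]
print(rel(b-d*.062+[0,0,.008],-106.85), b-d*.062+[0,0,.008])
e=gpts(p,[.206,0,.035])[0]
print(e-d*.0325+[0,0,.008])"
```

```text
(array([ -1.17, -18.93,  16.49]), array([-0.03,  0.01, -1.59])) [ 0.68287062 -0.07573118  0.08081185]
[ 0.46318264 -0.00922463  0.10892481]
```

```bash
python3 -m crank '[-0.3,-4,0,0,0,-0.5,0, -0.6,-8.5,0,0,0,-1,0, -0.9,-13,0,0,0,-1.6,0, -1.2,-17,1,0,0,-1.6,0, -1.2,-18.9,4,0,0,-1.6,0]'; python3 -m crank '[0,0,3,0,0,0,0, 0,0,6,0,0,0,0, 0,0,8,0,0,0,0, 0,0,8,0,0,0,0]'
python3 - <<'E'
from h import *
p=np.load('p.npy');d=np.array([np.cos(p[3]),np.sin(p[3]),0])
b=gpts(p,[.004,0,.035])[0]
print(rel(b-d*.062+[0,0,.008],-106.85))
for c in["side","wrist"]:
    im=optics.camera(c)[:,:,::-1]
    if c=="side": im=cv2.resize(im[100:250,165:365],None,fx=4,fy=4)
    cv2.imwrite(f"pics/e_{c}.png",im)
E
```

```text
t: 3.45
tcp_pos: [0.6866, -0.0762, 0.2064]
eef_rot: [-3.136, 0.001, -1.865]
force: [1.5, 1.1, -0.4]
grip_width: -0.002
t: 3.85
tcp_pos: [0.6808, -0.0749, 0.1214]
eef_rot: [3.135, -0.002, -1.865]
force: [-0.2, 0.2, -0.6]
grip_width: -0.001
(array([ 0.01, -0.25,  4.06]), array([ 0.4 , -0.11,  0.02]))
```

View pics/e_side.png

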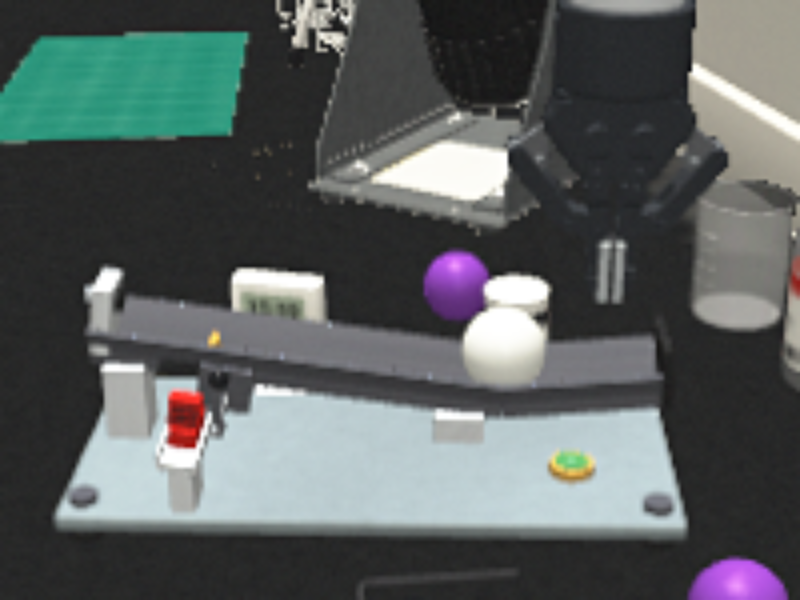

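View pics/e_wrist.png

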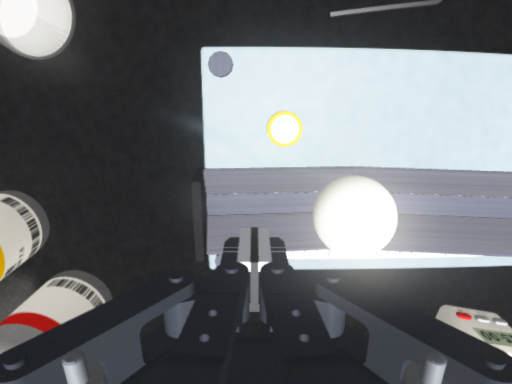

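```bash
python3 -m crank '[0,-0.2,1.5,0,0,0,0, 0,-0.2,3,0,0,0,0, 0,-0.2,4,0,0,0,0, 0,-0.2,4,0,0,0,0]'; python3 -m crank '[0,0.2,0,0,0,0,0, 0,0.6,0,0,0,0,0, 0,1.1,0,0,0,0,0, 0,1.5,0,0,0,0,0, 0,1.8,0,0,0,0,0]'
python3 - <<'E'
from h import *
p=np.load('p.npy');d=np.array([np.cos(p[3]),np.sin(p[3]),0])
e=gpts(p,[.206,0,.035])[0]
print(rel(e-d*.0325+[0,0,.008],-106.85))
for c in["side","wrist"]:
    im=optics.camera(c)[:,:,::-1]
    if c=="side": im=cv2.resize(im[100:250,165:365],None,fx=4,fy=4)
    cv2.imwrite(f"pics/f_{c}.png",im)
E
```

```text
t: 4.35
tcp_pos: [0.6842, -0.075, 0.0841]
eef_rot: [3.14, -0.0, -1.864]
force: [-0.8, 0.3, -0.1]
grip_width: -0.005
t: 4.85
tcp_pos: [0.6673, -0.0696, 0.0857]
eef_rot: [-3.141, 0.0, -1.863]
force: [-0.3, -0.8, 0.5]
grip_width: -0.0
(array([ 0.1 , 21.29, -2.33]), array([-0.03,  0.01,  0.09]))
```

View pics/f_side.png

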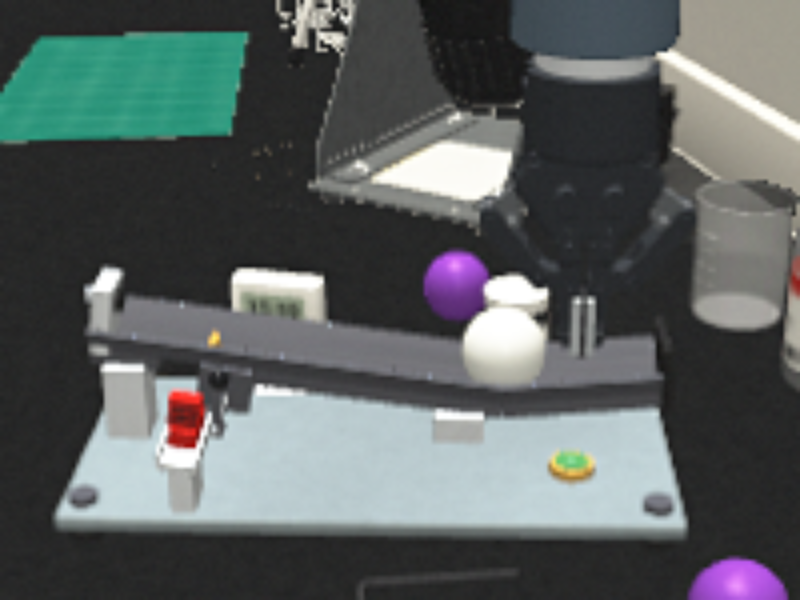

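View pics/f_wrist.png

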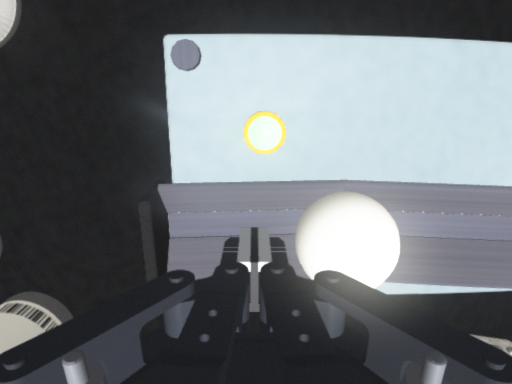

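```bash
python3 -m crank '[0,0.3,0.2,0,0,0,0, 0,0.7,0.4,0,0,0,0, 0,1,0.5,0,0,0,0, 0,1.3,0.45,0,0,0,0, 0,1.6,0.4,0,0,0,0]'; python3 -m crank '[0,0.3,-0.05,0,0,0,0, 0,0.6,-0.1,0,0,0,0, 0,1,-0.15,0,0,0,0, 0,1.4,-0.2,0,0,0,0, 0,1.8,-0.25,0,0,0,0]'; python3 -c "
from h import *
p=np.load('p.npy');d=np.array([np.cos(p[3]),np.sin(p[3]),0])
e=gpts(p,[.206,0,.035])[0]
print(rel(e-d*.0325+[0,0,.008],-106.85))
for c in ['wrist']:
    im=optics.camera(c)[:,:,::-1]
    cv2.imwrite(f'pics/g_{c}.png',im)
"
```

```text
t: 5.45
tcp_pos: [0.6524, -0.0652, 0.0816]
eef_rot: [-3.141, 0.0, -1.863]
force: [0.6, 0.3, 0.9]
grip_width: 0.002
t: 5.95
tcp_pos: [0.6347, -0.0599, 0.0838]
eef_rot: [3.142, 0.0, -1.863]
force: [0.5, -0.3, 0.8]
grip_width: -0.0
(array([ 0.09, 17.89, -2.51]), array([0.  , 0.  , 0.09]))
```

View pics/g_wrist.png

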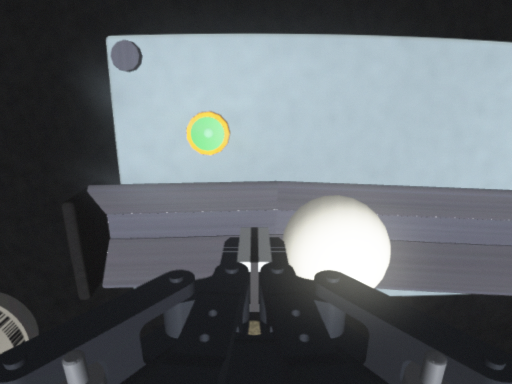

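The ball is rolling ahead of the fingers (wrist view 336,248), so I'll carry on steadily up the slope.

```bash
python3 -m crank '[0,0.4,-0.06,0,0,0,0, 0,0.8,-0.11,0,0,0,0, 0,1.2,-0.17,0,0,0,0, 0,1.6,-0.23,0,0,0,0, 0,2,-0.28,0,0,0,0]'; python3 -m crank '[0,0.4,-0.06,0,0,0,0, 0,0.8,-0.11,0,0,0,0, 0,1.2,-0.17,0,0,0,0, 0,1.6,-0.23,0,0,0,0, 0,2,-0.28,0,0,0,0]';python3 -m crank '[0,0.4,-0.06,0,0,0,0, 0,0.8,-0.11,0,0,0,0, 0,1.2,-0.17,0,0,0,0, 0,1.6,-0.23,0,0,0,0, 0,2,-0.28,0,0,0,0]'; python3 -c "
from h import *
p=np.load('p.npy');d=np.array([np.cos(p[3]),np.sin(p[3]),0])
e=gpts(p,[.206,0,.035])[0]
print(rel(e-d*.0325+[0,0,.008],-106.85))
for c in ['wrist','side']:
    im=optics.camera(c)[:,:,::-1]
    if c=='side': im=cv2.resize(im[100:250,165:365],None,fx=4,fy=4)
    cv2.imwrite(f'pics/i_{c}.png',im)
"
```

```text
t: 6.5
tcp_pos: [0.6157, -0.0542, 0.0867]
eef_rot: [-3.141, 0.0, -1.863]
force: [1.6, 0.3, 1.2]
grip_width: 0.001
t: 7.0
tcp_pos: [0.5965, -0.0484, 0.0894]
eef_rot: [-3.142, 0.0, -1.863]
force: [0.7, -0.6, 0.9]
grip_width: 0.001
t: 7.5
tcp_pos: [0.5774, -0.0426, 0.0922]
eef_rot: [-3.142, 0.0, -1.863]
force: [1.2, -0.1, 0.3]
grip_width: -0.002
(array([ 0.1 , 11.9 , -1.67]), array([-0.  ,  0.  ,  0.08]))
```

View pics/i_wrist.png

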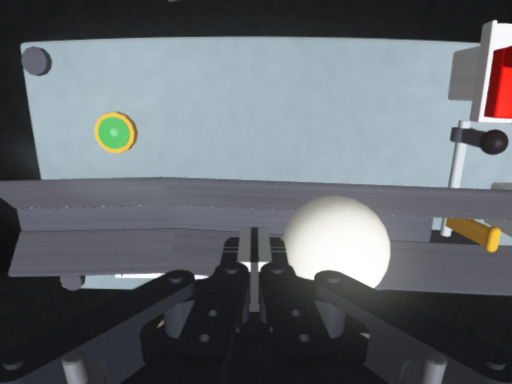

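View pics/i_side.png

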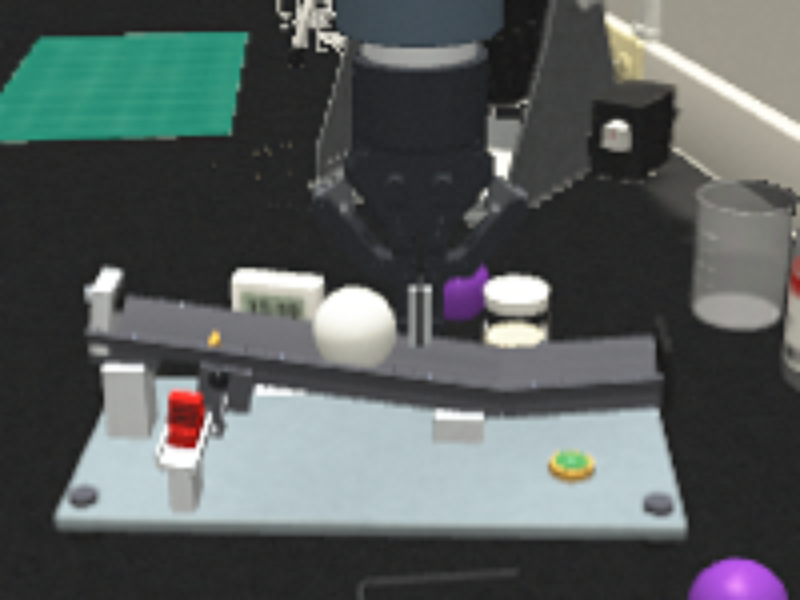

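```bash
cat > ballx.py <<'E'
from h import *
import sys
p=np.load('p.npy');d=np.array([np.cos(p[3]),np.sin(p[3]),0])
def ballx(cam):
    st=arm.state();im=optics.camera(cam)
    best=None
    g=cv2.cvtColor(im,cv2.COLOR_RGB2HSV);m=((g[...,1]<60)&(g[...,2]>150)).astype(np.uint8)
    n=nets.trace(cam,"ball"); out=[]
    for a in n:
        rg=a["region"]; px=im[rg].mean(0)
        if px.min()<110: continue
        c,_=cv2.minEnclosingCircle(np.argwhere(rg)[:,::-1].astype(np.float32)); c=np.array(c)
        f=lambda x:(proj(gpts(p,[x[0],0,.035]),cam,st)[0]-c)
        s=least_squares(f,[.1]); b=gpts(p,[s.x[0],0,.035])[0]
        out.append((cam,c.round(1),"x_mm",round(s.x[0]*1e3,1),"res",s.fun.round(1),"tcp->ball along d mm",round((b-st["tcp_pos"])@d*1e3,1),"tcpz-ballz",round((st["tcp_pos"]-b)[2]*1e3,1)))
    return out
if __name__=="__main__":
    for c in sys.argv[1:]:
        for o in ballx(c): print(*o)
E
python3 ballx.py wrist side
```

```text
wrist [336.4 246.4] x_mm 93.6 res [-0.   0.9] tcp->ball along d mm 39.6 tcpz-ballz 6.8
side [253.6 182.5] x_mm 92.5 res [ 0.1 -0.7] tcp->ball along d mm 39.0 tcpz-ballz 6.8
```

```bash
for i in 1; do :; done; python3 -m crank '[0,0.4,-0.06,0,0,0,0, 0,0.8,-0.11,0,0,0,0, 0,1.2,-0.17,0,0,0,0, 0,1.6,-0.23,0,0,0,0, 0,2,-0.28,0,0,0,0]'; python3 -m crank '[0,0.4,-0.06,0,0,0,0, 0,0.8,-0.11,0,0,0,0, 0,1.2,-0.17,0,0,0,0, 0,1.6,-0.23,0,0,0,0, 0,2,-0.28,0,0,0,0]';python3 -m crank '[0,0.4,-0.06,0,0,0,0, 0,0.8,-0.11,0,0,0,0, 0,1.2,-0.17,0,0,0,0, 0,1.6,-0.23,0,0,0,0, 0,2,-0.28,0,0,0,0]'; python3 -m crank '[0,0.3,-0.04,0,0,0,0, 0,0.6,-0.08,0,0,0,0, 0,0.9,-0.13,0,0,0,0, 0,1.2,-0.17,0,0,0,0, 0,1.5,-0.21,0,0,0,0]'; python3 ballx.py wrist side
```

```text
t: 8.3
tcp_pos: [0.5582, -0.0368, 0.0952]
eef_rot: [-3.141, 0.0, -1.863]
force: [1.6, -0.7, 0.7]
grip_width: 0.003
t: 8.8
tcp_pos: [0.5391, -0.0311, 0.0979]
eef_rot: [-3.142, 0.0, -1.863]
force: [1.5, -0.3, 0.2]
grip_width: -0.002
t: 9.3
tcp_pos: [0.5199, -0.0253, 0.1006]
eef_rot: [-3.142, 0.0, -1.863]
force: [1.1, -0.9, 0.4]
grip_width: 0.0
t: 9.8
tcp_pos: [0.5059, -0.021, 0.1029]
eef_rot: [-3.141, 0.0, -1.863]
force: [3.7, -0.6, 0.9]
grip_width: 0.002
wrist [335.1 248.4] x_mm 168.0 res [ 0.1 -1.5] tcp->ball along d mm 39.1 tcpz-ballz 7.2
side [221.6 178.4] x_mm 168.7 res [ 0.1 -0.9] tcp->ball along d mm 39.3 tcpz-ballz 6.9
```

```bash
python3 -m crank '[0,0.3,-0.04,0,0,0,0, 0,0.6,-0.08,0,0,0,0, 0,0.9,-0.13,0,0,0,0, 0,1.2,-0.17,0,0,0,0, 0,1.5,-0.21,0,0,0,0]'; python3 -m crank '[0,0.2,-0.03,0,0,0,0, 0,0.4,-0.06,0,0,0,0, 0,0.6,-0.08,0,0,0,0, 0,0.8,-0.11,0,0,0,0, 0,1,-0.14,0,0,0,0]'; python3 ballx.py wrist side
```

```text
t: 10.5
tcp_pos: [0.4911, -0.0167, 0.1048]
eef_rot: [3.141, -0.0, -1.863]
force: [0.6, -0.7, 1.1]
grip_width: -0.0
t: 11.0
tcp_pos: [0.4814, -0.0138, 0.106]
eef_rot: [3.141, -0.0, -1.864]
force: [-0.0, 0.0, -0.7]
grip_width: -0.002
wrist [336. 249.] x_mm 194.0 res [ 0.1 -1.3] tcp->ball along d mm 39.4 tcpz-ballz 6.7
wrist [227.5 170.5] x_mm 139.1 res [-4.6 70.3] tcp->ball along d mm -15.0 tcpz-ballz 14.4
side [210. 176.] x_mm 196.8 res [ 0.  -0.1] tcp->ball along d mm 42.0 tcpz-ballz 6.3
```

```bash
python3 -m crank '[0,0.2,-0.03,0,0,0,0, 0,0.4,-0.06,0,0,0,0, 0,0.6,-0.08,0,0,0,0, 0,0.7,-0.1,0,0,0,0, 0,0.7,-0.1,0,0,0,0]';  python3 -m crank '[0,0.1,-0.01,0,0,0,0, 0,0.2,-0.02,0,0,0,0]'; python3 ballx.py wrist
```

```text
t: 11.7
tcp_pos: [0.4752, -0.0118, 0.1073]
eef_rot: [-3.141, 0.0, -1.863]
force: [0.7, 0.4, 0.8]
grip_width: -0.0
t: 11.9
tcp_pos: [0.4733, -0.0113, 0.1074]
eef_rot: [-3.141, 0.0, -1.863]
force: [0.4, -1.8, 1.3]
grip_width: 0.002
wrist [335.1 249.4] x_mm 202.2 res [ 0.1 -2.1] tcp->ball along d mm 39.1 tcpz-ballz 7.0
wrist [273. 177.] x_mm 170.5 res [-4.1 66.3] tcp->ball along d mm 7.7 tcpz-ballz 11.4
wrist [225. 215.] x_mm 147.8 res [-1.7 25.4] tcp->ball along d mm -14.8 tcpz-ballz 14.6
```

```bash
python3 -m crank '[0,0.1,-0.01,0,0,0,0, 0,0.2,-0.02,0,0,0,0]';  python3 -m crank '[0,0.1,-0.01,0,0,0,0, 0,0.1,-0.01,0,0,0,0]'
python3 - <<'E'
from h import *
for c in ['wrist','side']:
    im=optics.camera(c)[:,:,::-1]
    if c=='side': im=cv2.resize(im[130:230,165:290],None,fx=6,fy=6)
    cv2.imwrite(f'pics/j_{c}.png',im)
E
```

```text
t: 12.2
tcp_pos: [0.4714, -0.0107, 0.1076]
eef_rot: [-3.142, 0.0, -1.863]
force: [1.2, 0.1, 0.1]
grip_width: -0.0
t: 12.4
tcp_pos: [0.4702, -0.0104, 0.1076]
eef_rot: [3.141, -0.0, -1.863]
force: [0.4, -0.1, 0.6]
grip_width: 0.0
```

View pics/j_wrist.png

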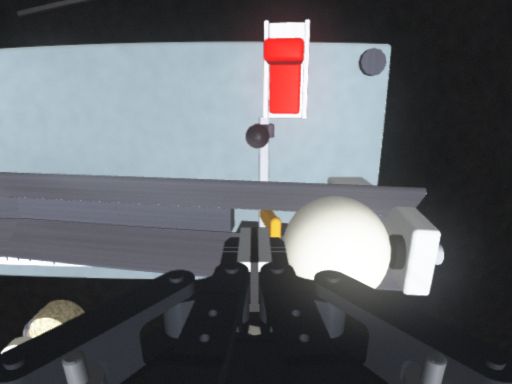

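View pics/j_side.png

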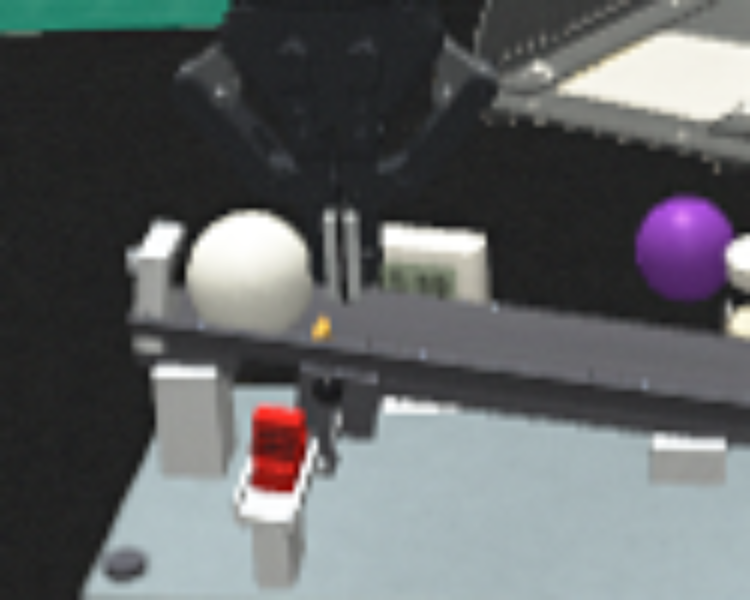

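The flap is up behind the ball: the side view shows it at (218.6,184.4), the same as before the push, and the wrist view shows the brass at (275,228). The ball is against the stop, so I'll back off gently, rise and check.

```bash
python3 -m crank '[0,-0.2,0,0,0,0,0, 0,-0.5,0,0,0,0,0, 0,-1,-0.3,0,0,0,0, 0,-1.6,-1,0,0,0,0, 0,-2,-2.5,0,0,0,0]';  python3 -m crank '[0,0,-3,0,0,0,0, 0,0,-6,0,0,0,0, 0,0,-7,0,0,0,0]'; python3 ballx.py wrist side top
python3 - <<'E'
from h import *
st=arm.state();im=optics.camera('wrist')
print([(np.round(d["xy"],1).tolist(),round(d["confidence"],2)) for d in nets.tip_of("wrist","lock_fin")[:4]])
p=np.load('p.npy')
print(proj(gpts(p,[.178,.091,.016]),"wrist",st),st["tcp_pos"],st["eef_rot"])
cv2.imwrite('pics/k_w.png',cv2.resize(im[:,:,::-1],None,fx=1.5,fy=1.5))
im=optics.camera('side')[:,:,::-1];cv2.imwrite('pics/k_s.png',cv2.resize(im[130:230,165:290],None,fx=6,fy=6))
E
```

```text
t: 13.0
tcp_pos: [0.4896, -0.0165, 0.1324]
eef_rot: [3.14, -0.001, -1.864]
force: [0.9, -0.9, 0.3]
grip_width: -0.0
t: 13.3
tcp_pos: [0.4916, -0.0163, 0.2066]
eef_rot: [-3.136, 0.002, -1.863]
force: [-0.1, 0.3, -0.1]
grip_width: -0.001
wrist [320.7 189.2] x_mm 196.0 res [ 0.  -0.6] tcp->ball along d mm 51.9 tcpz-ballz 107.0
side [210.5 176.7] x_mm 195.3 res [ 0.1 -0.7] tcp->ball along d mm 50.4 tcpz-ballz 105.2
top [220.1 243.6] x_mm 197.5 res [-0.6 -0.2] tcp->ball along d mm 51.1 tcpz-ballz 102.2
[([296.3, 69.9], 0.85), ([290.0, 184.1], 0.19)]
[[298.10109951  68.4399392 ]] [ 0.48886871 -0.01625792  0.20132573] [ 3.13914781e+00 -1.01292357e-03 -1.86355834e+00]
```

View pics/k_w.png

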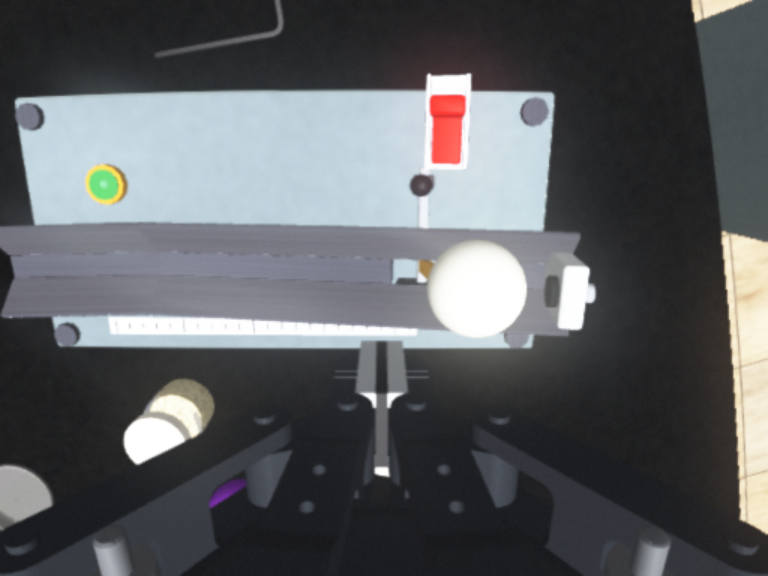

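View pics/k_s.png

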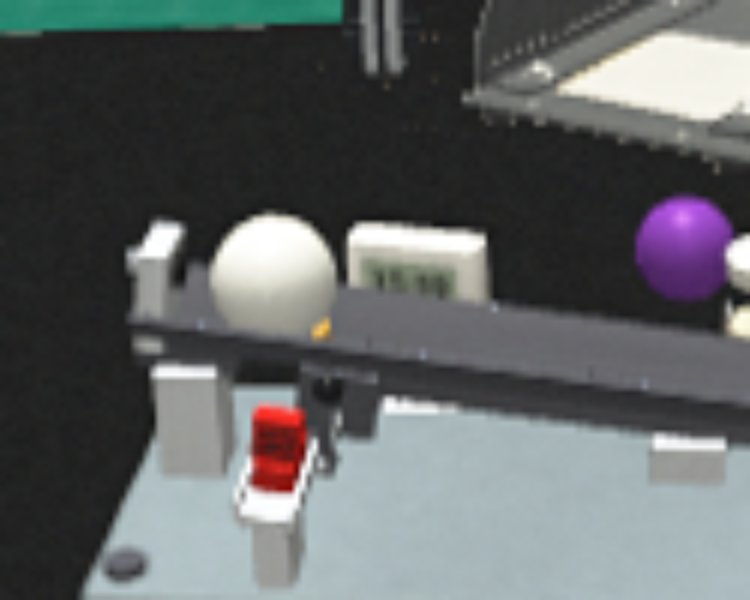

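```bash
python3 -c "
from h import *
p=np.load('p.npy')
for y in (.127,.085):
  a=gpts(p,[.178,y,.016])[0];a[2]=.090; print(a,rel(a,-106.85))"
```

```text
[ 0.4192863  -0.12862781  0.09      ] (array([12.77,  3.43, 11.19]), array([ 0.09, -0.05,  0.08]))
[ 0.43145562 -0.08842946  0.09      ] (array([ 8.57,  3.42, 11.19]), array([ 0.09, -0.05,  0.08]))
```

```bash
python3 -m crank '[3.5,0.9,0,0,0,0,0, 7.5,2,0,0,0,0,0, 11,3,0,0,0,0,0, 12.8,3.4,1,0,0,0,0, 12.8,3.4,4,0,0,0,0]';  python3 -m crank '[0,0,2.5,0,0,0,0, 0,0,4,0,0,0,0, 0,0,4,0,0,0,0]'
python3 - <<'E'
from h import *
p=np.load('p.npy')
for y in (.127,.085):
  a=gpts(p,[.178,y,.016])[0];a[2]=.090; print(a,rel(a,-106.85))
st=arm.state();im=optics.camera('wrist')
print([(np.round(d["xy"],1).tolist(),round(d["confidence"],2)) for d in nets.tip_of("wrist","lock_fin")[:4]])
print([proj(gpts(p,[.178,y,.016]),"wrist",st).round(1) for y in(.088,.091)])
cv2.imwrite('pics/l_w.png',im[:,:,::-1])
im=optics.camera('side')[:,:,::-1];cv2.imwrite('pics/l_s.png',cv2.resize(im[130:230,165:290],None,fx=6,fy=6))
E
```

```text
t: 14.25
tcp_pos: [0.4208, -0.1308, 0.1645]
eef_rot: [-3.136, 0.001, -1.865]
force: [1.1, 0.6, -0.8]
grip_width: -0.005
t: 14.55
tcp_pos: [0.4182, -0.1289, 0.1204]
eef_rot: [3.136, -0.001, -1.864]
force: [-0.8, 0.4, -0.4]
grip_width: 0.001
[ 0.4192863  -0.12862781  0.09      ] (array([-0.06, -0.11,  3.04]), array([ 0.3 , -0.07,  0.06]))
[ 0.43145562 -0.08842946  0.09      ] (array([-4.26, -0.12,  3.04]), array([ 0.3 , -0.07,  0.06]))
[]
[array([[251.3, 281.1]]), array([[251.3, 276.8]])]
```

View pics/l_w.png

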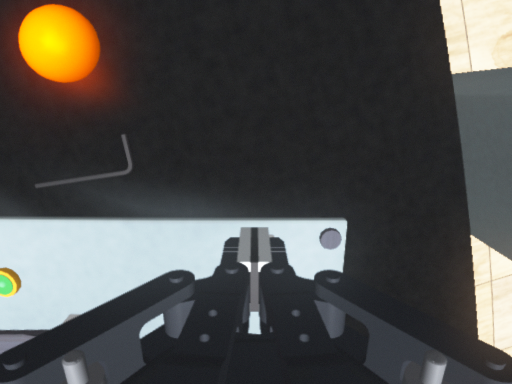

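View pics/l_s.png

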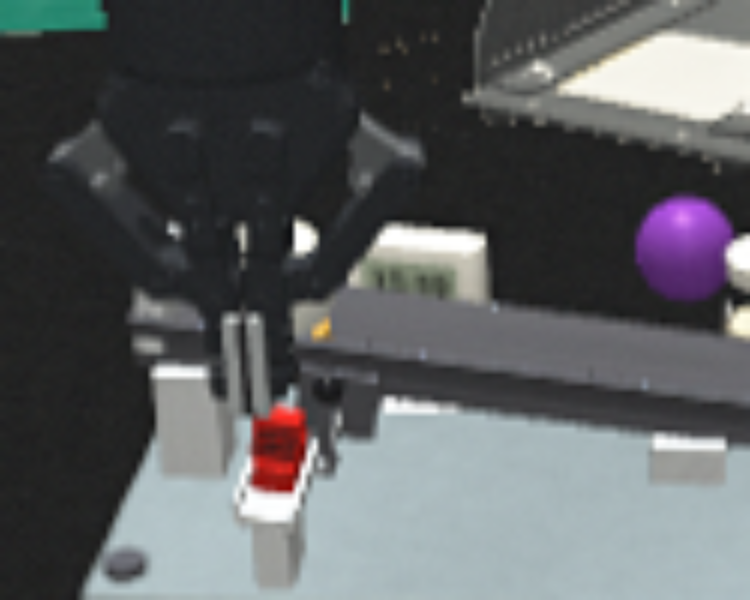

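Run:
```python
from h import *
p=np.load('p.npy');st=arm.state();print(st["tcp_pos"])
P=[st["tcp_pos"]-[0,0,.014],gpts(p,[.178,.091,.026])[0],gpts(p,[.178,.125,.006])[0],gpts(p,[.178,.091,.016])[0]]
print(((proj(P,"side")-[165,130])*6).round(0))
print(proj(P,"top").round(0))
im=optics.camera('top')[:,:,::-1];cv2.imwrite('pics/m_t.png',cv2.resize(im[190:300,180:320],None,fx=5,fy=5,interpolation=cv2.INTER_CUBIC))
```

```text
[ 0.42072854 -0.12902697  0.12348702]
[[256. 401.]
 [277. 408.]
 [258. 503.]
 [276. 432.]]
[[278. 254.]
 [262. 249.]
 [276. 255.]
 [261. 249.]]
```

View pics/m_t.png

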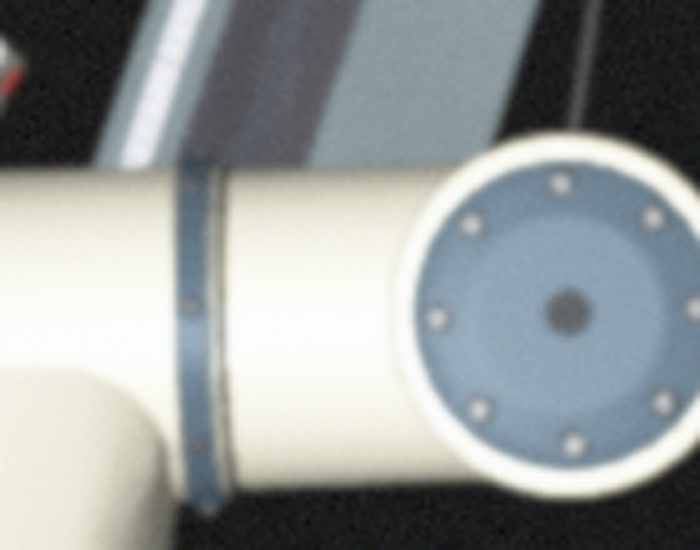

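```bash
python3 -m crank '[0,-0.2,1.2,0,0,0,0, 0,-0.2,2.4,0,0,0,0, 0,-0.2,3.2,0,0,0,0, 0,-0.2,3.2,0,0,0,0]'
python3 - <<'E'
from h import *
p=np.load('p.npy')
for y in (.127,.085):
  a=gpts(p,[.178,y,.016])[0];a[2]=.090; print(a,rel(a,-106.85))
im=optics.camera('side')[:,:,::-1];cv2.imwrite('pics/n_s.png',cv2.resize(im[130:230,165:290],None,fx=6,fy=6))
E
```

```text
t: 15.15
tcp_pos: [0.4217, -0.1294, 0.0903]
eef_rot: [3.141, -0.0, -1.863]
force: [0.2, 0.2, -0.3]
grip_width: -0.001
[ 0.4192863  -0.12862781  0.09      ] (array([-0.01,  0.25,  0.03]), array([ 0.06, -0.01,  0.08]))
[ 0.43145562 -0.08842946  0.09      ] (array([-4.21,  0.25,  0.03]), array([ 0.06, -0.01,  0.08]))
```

View pics/n_s.png

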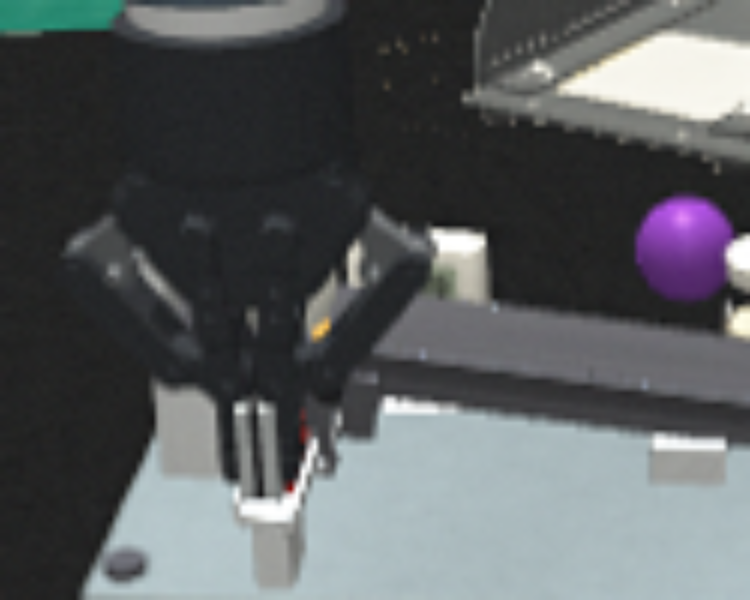

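```bash
python3 -m crank '[-0.4,0.1,0,0,0,0,0, -0.8,0.2,0,0,0,0,0, -1.2,0.2,0,0,0,0,0, -1.6,0.2,0,0,0,0,0, -2,0.2,0,0,0,0,0]'; python3 -m crank '[-0.3,0,0,0,0,0,0, -0.6,0,0,0,0,0,0, -0.9,0,0,0,0,0,0, -1.2,0,0,0,0,0,0, -1.4,0,0,0,0,0,0]'
python3 - <<'E'
from h import *
p=np.load('p.npy')
for y in (.085,):
  a=gpts(p,[.178,y,.016])[0];a[2]=.090; print(a,rel(a,-106.85))
E
```

```text
t: 15.7
tcp_pos: [0.4261, -0.1094, 0.0908]
eef_rot: [-3.141, 0.0, -1.863]
force: [-0.6, 0.6, 0.3]
grip_width: 0.002
t: 16.2
tcp_pos: [0.43, -0.0962, 0.0907]
eef_rot: [-3.141, -0.0, -1.863]
force: [-0.4, -1.1, 0.4]
grip_width: -0.002
[ 0.43145562 -0.08842946  0.09      ] (array([-0.79,  0.09,  0.07]), array([-0.01, -0.  ,  0.09]))
```

```bash
python3 -m crank '[-0.2,0,0,0,0,0,0, -0.4,0,0,0,0,0,0, -0.5,0,0,0,0,0,0]'; python3 -m crank '[-0.1,0,0,0,0,0,0, -0.2,0,0,0,0,0,0]'; python3 -m crank '[-0.1,0,0,0,0,0,0, -0.1,0,0,0,0,0,0]'
```

```text
t: 16.5
tcp_pos: [0.4315, -0.0915, 0.0907]
eef_rot: [-3.141, 0.0, -1.863]
force: [1.6, -1.0, 0.5]
grip_width: -0.001
t: 16.7
tcp_pos: [0.432, -0.0896, 0.0907]
eef_rot: [-3.141, 0.0, -1.863]
force: [-0.0, -1.7, 1.4]
grip_width: 0.004
t: 16.9
tcp_pos: [0.432, -0.0894, 0.0907]
eef_rot: [3.142, -0.001, -1.863]
force: [-0.8, -3.9, 0.8]
grip_width: -0.0
```

```bash
python3 -m crank '[-0.1,0,0,0,0,0,0, -0.2,0,0,0,0,0,0]'; python3 -m crank '[0,0,0,0,0,0,0]'
```

```text
t: 17.1
tcp_pos: [0.4321, -0.089, 0.0908]
eef_rot: [3.141, -0.005, -1.862]
force: [-1.1, -15.1, 1.0]
grip_width: -0.001
t: 17.2
tcp_pos: [0.4321, -0.0891, 0.0908]
eef_rot: [3.141, -0.005, -1.863]
force: [-1.0, -12.9, 1.1]
grip_width: -0.003
```

The bolt has reached its stop: force rose to about 13 N with no further movement. I'll back away, rise and check.

```bash
python3 -m crank '[0.5,0,0,0,0,0,0, 1.2,0,0,0,0,0,0, 2,0,-0.5,0,0,0,0, 3,0,-2.5,0,0,0,0, 3.5,0,-6,0,0,0,0]'; python3 -m crank '[-3,-2,-3,0,0,0,0, -6,-4,-5,0,0,0,0, -9,-6,-6,0,0,0,0, -10,-7,-6,0,0,0,0, -10,-7,-6,0,0,0,0]'; python3 ballx.py wrist side
python3 - <<'E'
from h import *
st=arm.state();im=optics.camera('wrist');p=np.load('p.npy')
n=nets.tip_of("wrist","lock_fin")[:3]
print([(np.round(d["xy"],1).tolist(),round(d["confidence"],2)) for d in n])
print([proj(gpts(p,[.178,y,.016]),"wrist",st).round(1) for y in(.069,.075,.091)])
cv2.imwrite('pics/o_w.png',cv2.resize(im[:,:,::-1],None,fx=1.5,fy=1.5))
im=optics.camera('side')[:,:,::-1];cv2.imwrite('pics/o_s.png',cv2.resize(im[130:230,165:290],None,fx=6,fy=6))
E
```

```text
t: 17.7
tcp_pos: [0.4207, -0.1208, 0.1498]
eef_rot: [3.136, -0.001, -1.864]
force: [0.7, -0.1, -0.2]
grip_width: -0.006
t: 18.2
tcp_pos: [0.5194, -0.044, 0.2101]
eef_rot: [3.141, 0.0, -1.862]
force: [0.0, -0.2, -1.1]
grip_width: -0.001
wrist [360. 210.] x_mm 196.2 res [ 0.  -0.5] tcp->ball along d mm 86.7 tcpz-ballz 110.5
side [210.2 176.2] x_mm 196.3 res [ 0.  -0.3] tcp->ball along d mm 85.5 tcpz-ballz 110.4
[([337.5, 123.8], 0.57)]
[array([[338.7, 123.3]]), array([[339.1, 115.9]]), array([[340.4,  95.6]])]
```

View pics/o_w.png

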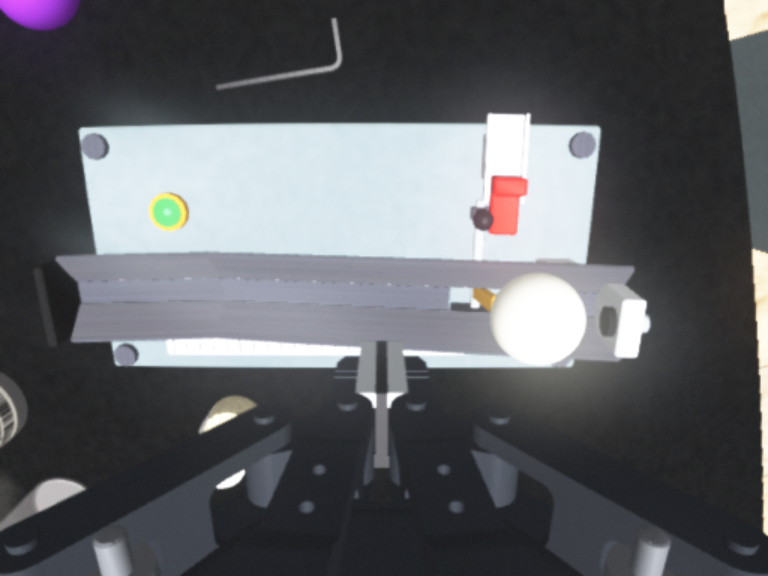

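View pics/o_s.png

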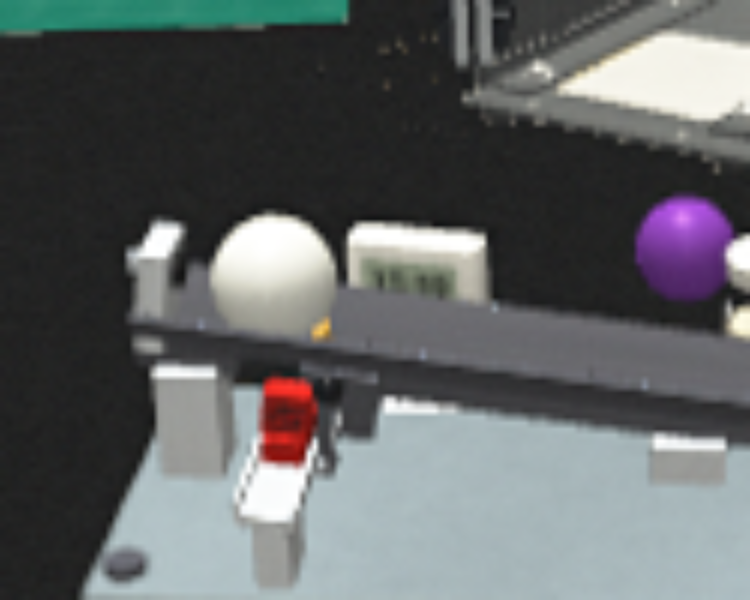

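The fin now shows at (337.5,123.8) in the wrist view. The locked position (y = 69 mm) projects to (338.7,123.3). The ball rests on the raised flap at x ≈ 196 mm, and the arm is clear of everything.

```bash
python3 -c "
from cell import job
print(job.close_job())"
```

```text
the job is handed in; nothing more can be done
None
```

The white ball is at the top of the gutter behind the raised catch, the red bolt is locked, and I've handed the job in at about 18.5 s.

**Ball:** I pushed it with closed fingertips up the gutter and over the catch, to within about 1–2 mm of the stop. No force rise showed that it actually touched the stop. The catch sprang up behind it, and when I backed off the ball settled against the catch at x ≈ 196 mm. Both the wrist and side views still showed it there at the end.

**Lock bolt:** I then pushed it towards the gutter until it stopped moving, at about 13–15 N. In the wrist view the fin was about 1 px from where the locked position should appear.

**Other checks:** The timer, jar and hex key were not touched as far as the pictures show, and the arm was clear at hand-in.

**Disagreements:**
- **Ball position:** The side and wrist views differed by up to 3 mm while the fingers partly hid the ball. The top view put it at 197.5 mm when the other two said 195–196 mm.
- **Finger width:** The closed fingers were wider than I first took them to be (14.5 mm to each side, not 7.5 mm). I corrected this from the pictures during the push.

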